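# Close the storage jar that was left open

### The arm

A 6-joint arm with a two-finger parallel gripper is mounted at the origin on a cart in front of the work surface, level with it; the furniture and walls round the work are solid. World frame = base frame: x ahead of the robot, y to its left, z up, the work surface at z = 0. Lengths are in m, angles in rad, forces in N, time in s.
With the tool pointing down it reaches from about 0.35 to 0.775 m from the base axis. Payload 7.3 kg.
Tool frame: the origin (TCP) lies at the very end of the fingers, on their centre line; the grasp point (between the pads) lies 19 mm behind it; z points along the fingers, y is the line along which they close (so a half turn about z gives the same grasp; the last joint's range is limited). The gripper opens to 92 mm and grips with 3 to 60 N. Pads are 19 mm wide; open, the fingers measure 130 mm over their backs; the gripper's body (75 mm by 190 mm) begins 47 mm behind the grasp point.
Start: joints at [-1.379, 0.342, 1.524, -0, 1.275, -0.146], TCP at [0.174, -0.495, 0.227] pointing down, gripper open.
Joint ranges: [-2.53, 2.53], [-0.77, 2.02], [0.04, 2.7], [-1, 4.14], [0.28, 2.66], [-3.11, 3.11]. Speed limits (rad/s): [2.57, 2.57, 3.14, 3.14, 3.14, 3.14].

### API

Orientations are given as [roll, pitch, yaw] about the fixed x, y, z axes, in that order (R = Rz(yaw) Ry(pitch) Rx(roll)).
In Python, from cell import robot, read_camera, get_calibration gives the robot as it stands. The module is installed in compiled form; this text tells all that it offers.
- The arm moves only by the tool send_rows, never from a script. Its argument "plan" is a list of rows, each a list of 2 entries, a list of its own where there are three numbers: the shift along the tool's x, y, z as a fraction of full scale, then the turn, a rotation vector about the tool's x, y, z as a fraction of full scale. A call has exactly 10 rows; each row shifts and turns the commanded pose from where the row before left it, along the tool's axes as they then stand; what a row does not reach is not made up. Full scale, the value 1, is 0.025 m for a shift and 90 degrees for a turn. A row lasts 1/8 s, in which the tool goes at most 62.5 mm and 10.7 degrees, less where a joint would pass 70% of its speed; a pose out of reach is approached as far as the arm can. A call with a number of a shift or a turn outside -1 to 1 is refused whole. A call with a gripper value outside its range is refused whole. "gripper" is the opening, from -1 (shut) to 1 (fully open), so that 0 is half open, set as the call begins (left out, the last holds). The fingers move at their own pace and stop on an object; "force" is the grip in N (left out, the last holds). Time passes only in rows, so rows that do not move let the fingers close, or fill a call up. It gives the time, the measured TCP pose, the force, the opening and the grip force at its end, in the units of the state.
- robot.observe(): the state, without advancing time (a new reading comes with each control period).
- read_camera(name): name is "scene" or "top"; returns (picture, depth): 480x640x3 uint8, blue, green, red; 480x640 float32, m along the optical axis (not along the pixel's ray), 0 where there is no reading.
- get_calibration(name): a dict with "intrinsics" (3x3 intrinsics, pixels), "rvec" (rotation vector, rad) and "tvec" (3), from world to camera coordinates, as OpenCV has them. Camera axes: x right, y down, z forward; pixel columns grow to the right and rows downward; lengths in m; the calibration is good to about 2 mm. A picture is of the moment at which its call begins. get_calibration takes no time and is no camera call.
- robot.hand_in(): hands the job in; it is judged then, once.
The state is a dict: "time": time; "qpos": joint angles; "qvel": joint speeds; "joint_efforts": joint torques, N m; "tool_pos": TCP position; "tool_rot": TCP orientation; "contact_force": force on the tool from outside, world axes, zero at the start; "torque": the same for the moment, N m; "opening": finger opening in m; "grip_force": force on a finger pad.
Only numpy, scipy, OpenCV 4.12 (cv2) and the standard library are available. Lean on these libraries where they do the work, as an engineer would, in place of code of your own. Each camera call takes 0.05 s, during which the arm holds its last target. There are 200 camera calls.

### The job

One of the three clip-top jars on the worktop has been left open with its lid leaning back. With the fingertips, swing that lid gently over until it lies shut, press down lightly on the middle of it for a moment so that it seats on its rubber ring, and withdraw. Do not lift, tip or shift the jar, do not slam the lid, and touch nothing else.

Things in the scene. Friction and masses are not known exactly. Their poses are not given: they have to be found in the camera images.
- jar_open: The clip-top glass jar that stands open, part filled with something brown: 90 mm across, 114 mm high when shut, mouth rim about 103 mm high, about 0.85 kg, standing loose. Origin: middle of its underside. Its x axis points from its front (wire clip) to its back (hinge), z up.
- jar_open_lid (a joint): Lid hinge angle in rad: 0 is shut, lid flat on the rim; about 1.57 stands upright; stop at 1.92, leaning back. Stays where it is left. Turning takes about 0.05 N m, plus up to 0.04 N m to lift the lid's weight, plus 0.05 N m per rad/s: a fast push high on the lid tips the jar. Shut, it rests on a rigid stop; the clip does not move.
- jar_hinge (a point): Point on the lid's hinge axis, at the back of the open jar, 47 mm behind its middle and 104 mm up; axes as the jar's. The hinge axis runs along the jar's y.
- lid_middle (a point): Middle of the lid's outer (upper) face, 46 mm from the hinge axis and 10 mm outside it. z points straight out of that face: up when shut, to the jar's back when the lid stands upright. x points from the lid's free edge to the hinge. The lid is a glass disc 80 mm across, 10 mm thick.
- jar_white: Clip-top glass jar, shut, with white contents: 90 mm across, 114 mm high. Leave alone. Origin: middle of its underside.
- jar_packets: Clip-top glass jar, shut, with folded paper packets inside: 90 mm across, 114 mm high. Leave alone. Origin: middle of its underside.
- mug: White mug to the left of the jars, 80 mm across, 98 mm high, with a handle. Leave alone. Origin: underside, midway along its 112 mm length with the handle.
- spoon: Teaspoon lying in front of the jars, 132 mm long, 11 mm high. Leave alone. Origin: middle of its underside.
- timer: Round twist timer to the right of the jars, 60 mm across, 42 mm high. Leave alone. Origin: middle of its underside.
- mug_back: Brown mug at the back, 80 mm across, 98 mm high, with a handle. Leave alone. Origin: underside, midway along its length.
- pepper_mill: Turned wooden mill at the back, 58 mm across, 170 mm high. Leave alone. Origin: middle of its underside.
- shaker: White egg-shaped shaker at the back, 48 mm across, 60 mm high. Leave alone. Origin: middle of its underside.
- toaster: Cream four-slot toaster on the right, 340 mm wide, 239 mm deep, 189 mm high. Leave alone. Origin: middle of its underside.
- kettle: Cream kettle standing on its round power base at the back left, 192 x 228 mm and 231 mm high in all. Leave alone. Origin: middle of the kettle's underside.
- crock: White crock with wooden utensils at the back right, about 115 x 153 mm over all, 326 mm high. Leave alone. Origin: middle of its underside.
- oil_bottle: Tall dark green bottle at the back, 60 mm across, 272 mm high. Leave alone. Origin: middle of its underside.

How it is judged:
On the way, in this order (a step that is already met when the one before it is completed fails the run):
1. the lid has been swung past upright and is coming down (value of joint jar_open_lid below 0.9 rad).
2. the lid lies shut and is pressed lightly from above, near its middle (value of joint jar_open_lid below 0.03 rad and contact force between the fingers and jar_open above 1.5 N and horizontal distance between the grasp point and lid_middle below 0.025 m and height (world z) of the grasp point above 0.12 m), for 0.15 s.
At the end, for the whole second after the job is handed in: The lid is shut (within 0.03 rad), after a light press of at least 1.5 N for 0.15 s within 25 mm of its middle; the jar stands upright, at rest, within 20 mm of where it stood; every other loose thing is within 10 mm of where it stood (value of joint jar_open_lid below 0.03 rad and distance of jar_open from where it was at the start of the episode below 0.02 m and angle between jar_open's own z axis and vertical below 0.05 rad and linear speed of jar_open below 0.01 m/s and distance of each of jar_white, jar_packets, mug, spoon, timer, mug_back, pepper_mill, shaker from where it was at the start of the episode below 0.01 m); the robot touches nothing.
It fails at once if the open jar is lifted or carried (20 mm up, or 30 mm along the worktop) (height (world z) of jar_open above 0.02 m or distance of jar_open from where it was at the start of the episode above 0.03 m).
It fails at once if the open jar is tipped more than 0.2 rad (angle between jar_open's own z axis and vertical above 0.2 rad).
It fails at once if the jar or its lid is pressed with more than 40 N (contact force between the fingers and jar_open above 40 N).
It fails at once if the lid is slammed (faster than 6 rad/s) (velocity of joint jar_open_lid below -6 rad/s).
It fails at once if the robot touches one of the other jars or things, or shifts a loose one more than 15 mm ((contact force between any of the fingers, the arm and jar_white above 0.5 N or contact force between any of the fingers, the arm and jar_packets above 0.5 N or contact force between any of the fingers, the arm and mug above 0.5 N or contact force between any of the fingers, the arm and spoon above 0.5 N or contact force between any of the fingers, the arm and timer above 0.5 N or contact force between any of the fingers, the arm and mug_back above 0.5 N or contact force between any of the fingers, the arm and pepper_mill above 0.5 N or contact force between any of the fingers, the arm and shaker above 0.5 N or contact force between any of the fingers, the arm and toaster above 0.5 N or contact force between any of the fingers, the arm and kettle above 0.5 N or contact force between any of the fingers, the arm and crock above 0.5 N or contact force between any of the fingers, the arm and oil_bottle above 0.5 N) or distance of any of jar_white, jar_packets, mug, spoon, timer, mug_back, pepper_mill, shaker from where it was at the start of the episode above 0.015 m).
It also fails if it takes over 42 s, if anything falls off the work surface, if the arm or the gripper's body presses on something with over 40 N, if the wrist force passes 120 N, or if a joint passes its speed limit or range.

## Working session

There is one attempt and no reset: what is moved stays moved. The work goes in short steps, Python scripts to look and compute and a tool call to move; the robot and the scene stay as the last step left them, time stands still between calls to the robot, and variables do not carry over. Pictures are saved under pics/ and viewed, at most 10 in all, crops included, and the job is handed in when it is done.

Besides the shell and the picture viewer there is one more tool, called after "Emit:" by a JSON object that holds its "api" and its "payload", one argument or row to a line. send_rows: Moves the arm, as the interface text tells. Shift numbers are shares of 0.025 m and turn numbers shares of 90 degrees, none past 1 either way. Its arguments: {"type":"object","properties":{"plan":{"type":"array"},"gripper":{"type":"number"},"force":{"type":"number"}},"required":["plan"]}

```bash
mkdir -p pics
cat > h.py <<'E'
import numpy as np, cv2
from cell import robot, read_camera, get_calibration
def cloud(name):
    im,d=read_camera(name); c=get_calibration(name)
    K=np.array(c["intrinsics"]);R=cv2.Rodrigues(np.array(c["rvec"],float))[0];t=np.array(c["tvec"],float).ravel()
    v,u=np.mgrid[:480,:640]
    P=np.stack([(u-K[0,2])/K[0,0]*d,(v-K[1,2])/K[1,1]*d,d],-1)
    W=(P-t)@R; W[d==0]=np.nan
    return im,d,W
E
python3 - <<'E'
from h import *
for n in("scene","top"):
    im,d,W=cloud(n); cv2.imwrite(f"pics/{n}0.png",im); np.save(f"{n}0.npy",W)
print(robot.observe())
E
```

```text
{'time': 0.1, 'qpos': array([-1.37898990e+00,  3.42620515e-01,  1.52491784e+00, -3.57157614e-05,
        1.27537777e+00, -1.46007590e-01]), 'qvel': array([-3.07981461e-03, -2.64466051e-03, -4.64387098e-03, -1.31023610e-03,
        4.09241065e-04, -6.37611980e-05]), 'joint_efforts': array([ 1.17276752e-03, -4.32005560e+01, -2.44693726e+01,  7.18858279e-02,
        5.26564009e-02, -5.08525966e-05]), 'tool_pos': array([ 0.17393656, -0.49497167,  0.22613261]), 'tool_rot': array([-3.14027830e+00, -1.58759006e-04,  3.37824330e-01]), 'contact_force': array([-0.73391727,  0.45225207,  0.77496452]), 'torque': array([ 0.02274058,  0.00247422, -0.02982161]), 'grip_force': 0.0, 'opening': 0.09227543112048417}
```

View pics/scene0.png

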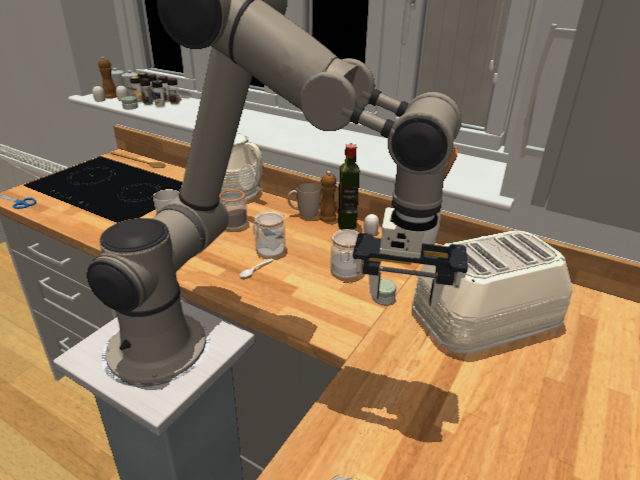

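View pics/top0.png

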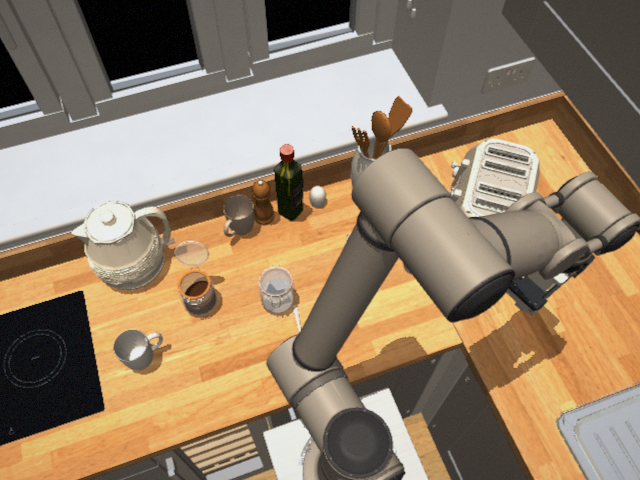

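The open jar is at about (198,292) in the top picture, brown inside, with its lid leaning back at about (190,253). The kettle is to its left and behind it, the brown mug is behind and right, and the white mug is in front and left. In the scene picture the jar is at (233,208).

Run:
```python
from h import *
im=cv2.imread("pics/top0.png"); W=np.load("top0.npy")
a=cv2.resize(im[190:380,70:320],None,fx=3.2,fy=3.2,interpolation=cv2.INTER_CUBIC)[:600];cv2.imwrite("pics/c0.png",a)
np.set_printoptions(precision=3,suppress=True)
c=get_calibration("top");print("cam",-cv2.Rodrigues(np.array(c["rvec"],float))[0].T@np.array(c["tvec"],float).ravel())
for v in range(236,320,6):
    print(v,[tuple(np.round(W[v,u],3)) for u in range(172,222,8)])
# other heights map: objects above .08 in region
for nm,(u0,u1,v0,v1) in dict(kettle=(80,175,195,290),mugb=(218,257,190,240),mug=(110,165,325,372),white=(255,297,262,315)).items():
    P=W[v0:v1,u0:u1].reshape(-1,3);P=P[P[:,2]>.03];print(nm,np.nanpercentile(P,[2,98],axis=0))
```

```text
cam [-0.203  0.158  1.406]
236 [(np.float64(0.744), np.float64(0.236), np.float64(-0.003)), (np.float64(0.738), np.float64(0.215), np.float64(-0.005)), (np.float64(0.731), np.float64(0.194), np.float64(-0.006)), (np.float64(0.724), np.float64(0.173), np.float64(-0.007)), (np.float64(0.712), np.float64(0.152), np.float64(-0.001)), (np.float64(0.706), np.float64(0.131), np.float64(-0.003)), (np.float64(0.694), np.float64(0.111), np.float64(0.004))]
242 [(np.float64(0.692), np.float64(0.238), np.float64(0.047)), (np.float64(0.719), np.float64(0.22), np.float64(-0.005)), (np.float64(0.59), np.float64(0.193), np.float64(0.182)), (np.float64(0.586), np.float64(0.175), np.float64(0.179)), (np.float64(0.694), np.float64(0.157), np.float64(-0.001)), (np.float64(0.689), np.float64(0.136), np.float64(-0.006)), (np.float64(0.677), np.float64(0.116), np.float64(0.001))]
248 [(np.float64(0.705), np.float64(0.245), np.float64(-0.0)), (np.float64(0.59), np.float64(0.216), np.float64(0.167)), (np.float64(0.585), np.float64(0.198), np.float64(0.165)), (np.float64(0.577), np.float64(0.18), np.float64(0
[... 4293 characters left out ...]
.float64(0.022)), (np.float64(0.489), np.float64(0.169), np.float64(-0.008))]
314 [(np.float64(0.511), np.float64(0.29), np.float64(0.0)), (np.float64(0.508), np.float64(0.271), np.float64(-0.008)), (np.float64(0.498), np.float64(0.251), np.float64(-0.002)), (np.float64(0.479), np.float64(0.23), np.float64(0.021)), (np.float64(0.476), np.float64(0.211), np.float64(0.014)), (np.float64(0.476), np.float64(0.193), np.float64(-0.001)), (np.float64(0.468), np.float64(0.173), np.float64(0.001))]
kettle [[0.606 0.218 0.04 ]
 [0.783 0.436 0.214]]
mugb [[ 0.661 -0.006  0.032]
 [ 0.764  0.093  0.127]]
mug [[0.379 0.325 0.031]
 [0.457 0.427 0.098]]
white [[ 0.411 -0.018  0.035]
 [ 0.489  0.062  0.116]]
```

View pics/c0.png

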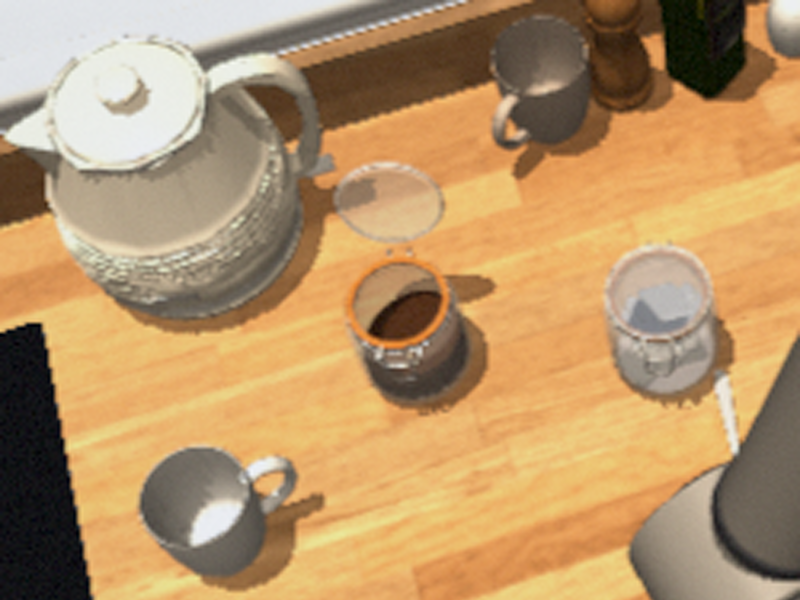

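Run:
```python
from h import *
np.set_printoptions(precision=4,suppress=True)
im=cv2.imread("pics/top0.png"); W=np.load("top0.npy")
c=get_calibration("top");K=np.array(c["intrinsics"]);R=cv2.Rodrigues(np.array(c["rvec"],float))[0];C=-R.T@np.array(c["tvec"],float).ravel()
def ray(u,v,z):
    d=R.T@np.linalg.inv(K)@[u,v,1]; return C+d*(z-C[2])/d[2]
hsv=cv2.cvtColor(im,cv2.COLOR_BGR2HSV)
m=np.zeros((480,640),bool); s=np.s_[266:305,174:216]
m[s]=((hsv[...,0]<14)&(hsv[...,1]>170)&(hsv[...,2]>150))[s]
v,u=np.nonzero(m);Q=np.array([ray(a,b,.103) for a,b in zip(u,v)])
(cx,cy),r=cv2.minEnclosingCircle(Q[:,:2].astype(np.float32));print("rim",len(u),cx,cy,r,cv2.fitEllipse(Q[:,:2].astype(np.float32)))
h=ray(70+398/3.2,190+250/3.2,.104);print("hinge",h)
P=W[236:266,170:212].reshape(-1,3);P=P[(P[:,2]>.11)&(P[:,0]<.62)]
for i in range(3):
    q=P.mean(0);n=np.linalg.svd(P-q)[2][2];n*=np.sign(n[0]);e=(P-q)@n;P=P[abs(e)<2*e.std()+1e-4]
print("lid",q,n,e.std(),"yaw",np.arctan2(n[1],n[0]),"tilt",np.arctan2(-n[2],np.hypot(*n[:2])),P.min(0),P.max(0))
print("lid ell top/bot",ray(70+390/3.2,190+163/3.2,.18))
m2=W[...,2]>.05
S=np.load("scene0.npy")
for z in (.05,.10,.15,.2):
  P=W[195:290,80:176].reshape(-1,3);P=P[abs(P[:,2]-z)<.02];print("kettle",z,P.min(0),P.max(0))
```

```text
rim 44 0.5174140930175781 0.21120664477348328 0.03764492645859718 ((0.5188564658164978, 0.2114160656929016), (0.07004240155220032, 0.0724547952413559), 67.24227905273438)
hinge [0.561 0.199 0.104]
lid [0.5779 0.1938 0.148 ] [ 0.9201 -0.2636 -0.2898] 0.0020788622620039185 yaw -0.27907578078697104 tilt 0.294032982752908 [0.5597 0.1545 0.11  ] [0.5946 0.2327 0.1866]
lid ell top/bot [0.5911 0.184  0.18  ]
kettle 0.05 [0.6001 0.2087 0.0301] [0.7659 0.4783 0.07  ]
kettle 0.1 [0.6009 0.1946 0.08  ] [0.7855 0.4594 0.12  ]
kettle 0.15 [0.5907 0.2182 0.13  ] [0.742  0.4358 0.17  ]
kettle 0.2 [0.6294 0.1911 0.18  ] [0.8087 0.4346 0.216 ]
```

Run:
```python
from h import *
np.set_printoptions(precision=3,suppress=True)
W=np.load("top0.npy")
ph=-.28;ex=np.array([np.cos(ph),np.sin(ph)]);ey=np.array([-ex[1],ex[0]]);c=np.array([.518,.2115])
P=W[195:290,80:176].reshape(-1,3)
J=np.c_[(P[:,:2]-c)@ex,(P[:,:2]-c)@ey,P[:,2]]
for z in np.arange(.06,.24,.02):
    k=J[(abs(J[:,2]-z)<.01)&(J[:,1]>.0)]
    if len(k): i=k[:,1].argsort()[:60:12];j=k[:,0].argsort()[:3];print(round(z,2),len(k),"min y",k[i].tolist().__repr__()[:0],k[i][:,:2].ravel(),"min x",k[j][:,:2].ravel())
for n,(u0,u1,v0,v1) in dict(bottle=(274,302,145,215),mill=(252,272,178,222),mugb=(220,255,190,235)).items():
    P=W[v0:v1,u0:u1].reshape(-1,3);P=P[(P[:,2]>.06)];print(n,np.median(P,0),P.min(0),P.max(0))
```

```text
0.06 426 min y  [0.232 0.064 0.23  0.07  0.229 0.075 0.221 0.081 0.15  0.085] min x [0.035 0.199 0.035 0.187 0.036 0.192]
0.08 501 min y  [0.23  0.06  0.226 0.068 0.155 0.073 0.228 0.076 0.225 0.08 ] min x [0.033 0.185 0.036 0.187 0.036 0.195]
0.1 658 min y  [0.249 0.057 0.239 0.06  0.232 0.063 0.247 0.066 0.229 0.068] min x [0.039 0.176 0.04  0.2   0.04  0.197]
0.12 818 min y  [0.251 0.055 0.157 0.065 0.252 0.068 0.158 0.072 0.245 0.077] min x [0.042 0.184 0.042 0.187 0.042 0.191]
0.14 534 min y  [0.066 0.04  0.155 0.066 0.154 0.073 0.123 0.111 0.114 0.113] min x [0.044 0.194 0.049 0.186 0.05  0.174]
0.16 508 min y  [0.069 0.039 0.159 0.066 0.155 0.068 0.159 0.081 0.131 0.118] min x [0.053 0.191 0.054 0.191 0.054 0.179]
0.18 770 min y  [0.216 0.041 0.214 0.053 0.211 0.063 0.212 0.067 0.154 0.07 ] min x [0.059 0.188 0.06  0.194 0.061 0.175]
0.2 2494 min y  [0.209 0.058 0.21  0.078 0.162 0.081 0.153 0.083 0.151 0.086] min x [0.069 0.193 0.069 0.202 0.069 0.187]
0.22 298 min y  [0.141 0.139 0.149 0.152 0.115 0.156 0.159 0.163 0.122 0.167] min x [0.08  0.206 0.082 0.145 0.084 0.18 ]
bottle [ 0.694 -0.094  0.189] [ 0.669 -0.16   0.06 ] [ 0.799 -0.065  0.276]
mill [ 0.702 -0.022  0.118] [ 0.675 -0.067  0.06 ] [0.78  0.017 0.174]
mugb [0.735 0.048 0.084] [ 0.656 -0.008  0.06 ] [0.773 0.099 0.149]
```

Emit:
{"api": "send_rows", "payload": {
  "plan": [
    [[0, 0, -0.3], [0, 0, 0.098]],
    [[0, 0, -0.3], [0, 0, 0.098]],
    [[0, 0, -0.3], [0, 0, 0.098]],
    [[0, 0, -0.3], [0, 0, 0.098]],
    [[0.32, -1, 0], [0, 0, 0]],
    [[0.32, -1, 0], [0, 0, 0]],
    [[0.32, -1, 0], [0, 0, 0]],
    [[0.32, -1, 0], [0, 0, 0]],
    [[0.32, -1, 0], [0, 0, 0]],
    [[0.32, -1, 0], [0, 0, 0]]
  ],
  "gripper": -1,
  "force": 10
}}

```text
time: 1.35
tool_pos: [0.2616, -0.3633, 0.2564]
tool_rot: [-3.141, 0.0, -0.278]
contact_force: [-0.1, -0.3, -0.2]
opening: 0.0009
grip_force: 0.0
```

Emit:
{"api": "send_rows", "payload": {
  "plan": [
    [[0.32, -1, 0], [0, 0, 0]],
    [[0.32, -1, 0], [0, 0, 0]],
    [[0.32, -1, 0], [0, 0, 0]],
    [[0.32, -1, 0], [0, 0, 0]],
    [[0.32, -1, 0], [0, 0, 0]],
    [[0.32, -1, 0], [0, 0, 0]],
    [[0.32, -1, 0], [0, 0, 0]],
    [[0.32, -1, 0], [0, 0, 0]],
    [[0.32, -1, 0], [0, 0, 0]],
    [[0.32, -1, 0], [0, 0, 0]]
  ]
}}

```text
time: 2.6
tool_pos: [0.4071, -0.1449, 0.2564]
tool_rot: [-3.142, 0.001, -0.278]
contact_force: [0.3, -0.1, 0.2]
opening: 0.0007
grip_force: 0.0
```

Emit:
{"api": "send_rows", "payload": {
  "plan": [
    [[0.32, -1, 0], [0, 0, 0]],
    [[0.32, -1, 0], [0, 0, 0]],
    [[0.32, -1, 0], [0, 0, 0]],
    [[0.32, -1, 0], [0, 0, 0]],
    [[0.32, -1, 0], [0, 0, 0]],
    [[0.32, -1, 0], [0, 0, 0]],
    [[0.32, -1, 0], [0, 0, 0]],
    [[0.32, -1, 0], [0, 0, 0]],
    [[0.32, -1, 0], [0, 0, 0]],
    [[0.32, -1, 0], [0, 0, 0]]
  ]
}}

```text
time: 3.85
tool_pos: [0.5526, 0.0734, 0.2562]
tool_rot: [3.141, 0.001, -0.278]
contact_force: [0.7, -0.0, -0.5]
opening: 0.0006
grip_force: 0.0
```

Emit:
{"api": "send_rows", "payload": {
  "plan": [
    [[0.32, -1, 0], [0, 0, 0]],
    [[0.32, -1, 0], [0, 0, 0]],
    [[0.32, -1, 0], [0, 0, 0]],
    [[0.32, -1, 0], [0, 0, 0]],
    [[0.1, 0, 0], [0, 0, 0]],
    [[0.1, 0, 0], [0, 0, 0]],
    [[0, 0, 0], [0, 0, 0]],
    [[0, 0, 0], [0, 0, 0]],
    [[0, 0, 0], [0, 0, 0]],
    [[0, 0, 0], [0, 0, 0]]
  ]
}}

```text
time: 5.1
tool_pos: [0.6153, 0.1585, 0.2568]
tool_rot: [-3.142, -0.0, -0.278]
contact_force: [0.2, 0.3, 0.1]
opening: 0.0006
grip_force: 0.0
```

Run:
```python
from h import *
im,d,W=cloud("top");np.save("top1.npy",W)
a=cv2.resize(im[150:340,70:320],None,fx=3.15,fy=3.15,interpolation=cv2.INTER_CUBIC);cv2.imwrite("pics/c1.png",a)
im,d,W=cloud("scene");a=cv2.resize(im[120:280,130:343],None,fx=3.7,fy=3.7,interpolation=cv2.INTER_CUBIC);cv2.imwrite("pics/s1.png",a)
o=robot.observe();p=o["tool_pos"]
ph=-.28;ex=np.array([np.cos(ph),np.sin(ph)]);ey=np.array([-ex[1],ex[0]]);r=p[:2]-[.518,.2115]
print(p,r@ex,r@ey,o["qpos"],o["tool_rot"])
```

```text
[0.61535462 0.15861141 0.25675035] 0.10817924753281788 -0.023924369047568794 [ 1.31799092e-01  5.34106122e-01  1.13562534e+00 -1.03607024e-04
  1.47180100e+00  1.98057090e+00] [ 3.14152207e+00 -9.62760934e-05 -2.77965242e-01]
```

View pics/s1.png

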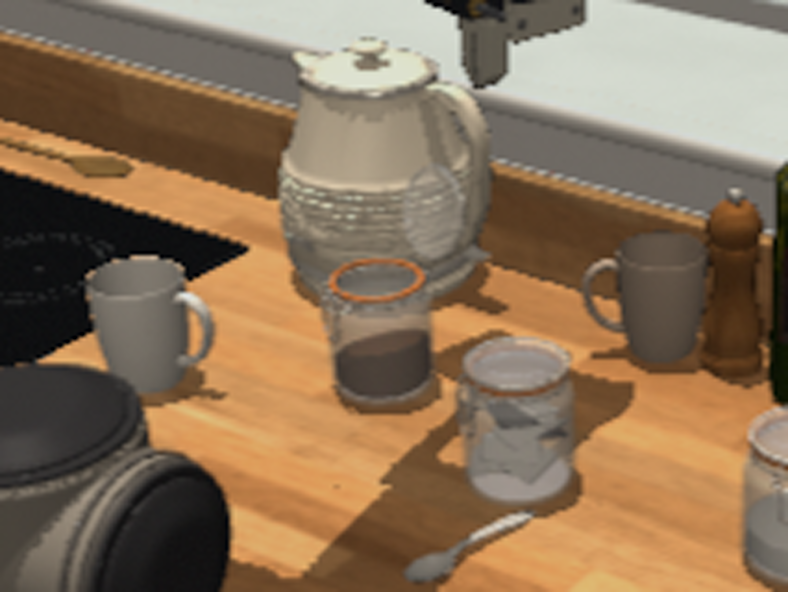

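View pics/c1.png

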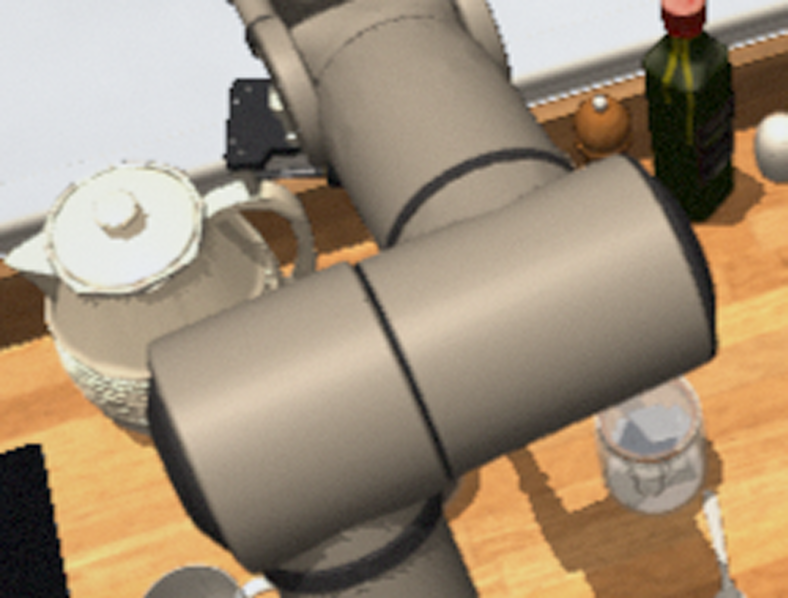

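The scene crop shows the closed fingers above and behind the lid, with the tip at about (485,75), clear of the kettle handle. In the top crop the arm hides the jar. Next I come down behind the lid.

Emit:
{"api": "send_rows", "payload": {
  "plan": [
    [[0, -0.24, 0.4], [0, 0, 0]],
    [[0, -0.24, 0.4], [0, 0, 0]],
    [[0, 0, 0.4], [0, 0, 0]],
    [[0, 0, 0.4], [0, 0, 0]],
    [[0, 0, 0.4], [0, 0, 0]],
    [[0, 0, 0.4], [0, 0, 0]],
    [[0, 0, 0.4], [0, 0, 0]],
    [[0, 0, 0.4], [0, 0, 0]],
    [[0, 0, 0.36], [0, 0, 0]],
    [[0, 0, 0], [0, 0, 0]]
  ]
}}

```text
time: 6.45
tool_pos: [0.6183, 0.1701, 0.1667]
tool_rot: [3.141, 0.002, -0.278]
contact_force: [-0.9, 0.4, 1.1]
opening: 0.0008
grip_force: 0.0
```

Emit:
{"api": "send_rows", "payload": {
  "plan": [
    [[-0.16, 0, 0], [0, 0, 0]],
    [[-0.16, 0, 0], [0, 0, 0]],
    [[-0.16, 0, 0], [0, 0, 0]],
    [[-0.16, 0, 0], [0, 0, 0]],
    [[-0.16, 0, 0], [0, 0, 0]],
    [[-0.16, 0, 0], [0, 0, 0]],
    [[-0.16, 0, 0], [0, 0, 0]],
    [[0, 0, 0], [0, 0, 0]],
    [[0, 0, 0], [0, 0, 0]],
    [[0, 0, 0], [0, 0, 0]]
  ]
}}

```text
time: 7.7
tool_pos: [0.5917, 0.1778, 0.1675]
tool_rot: [3.141, 0.0, -0.278]
contact_force: [-0.3, -0.4, 0.4]
opening: 0.0004
grip_force: 0.0
```

```bash
cat >> h.py <<'E'
ph=-.28;ex=np.array([np.cos(ph),np.sin(ph)]);ey=np.array([-ex[1],ex[0]])
def where():
    o=robot.observe();p=o["tool_pos"];r=p[:2]-[.518,.2115];return r@ex,r@ey,p[2],o["contact_force"]
E
python3 - <<'E'
from h import *
np.set_printoptions(precision=4,suppress=True)
print(where())
im,d,W=cloud("scene");a=cv2.resize(im[120:280,130:343],None,fx=3.7,fy=3.7,interpolation=cv2.INTER_CUBIC);cv2.imwrite("pics/s2.png",a)
for t in range(90,-1,-10):
    r=.0555+.0085*t/90;c,s=np.cos(np.radians(t)),np.sin(np.radians(t));print(t,"TCP jx %.4f z %.4f"%(.047-r*c+.01*s+.0095,.104+r*s+.01*c))
E
```

```text
(np.float64(0.08011058295020085), np.float64(-0.011999012522695564), np.float64(0.1674570873825348), array([-0.2946, -0.4021,  0.4364]))
90 TCP jx 0.0665 z 0.1680
80 TCP jx 0.0554 z 0.1678
70 TCP jx 0.0447 z 0.1658
60 TCP jx 0.0346 z 0.1620
50 TCP jx 0.0255 z 0.1566
40 TCP jx 0.0175 z 0.1498
30 TCP jx 0.0110 z 0.1418
20 TCP jx 0.0060 z 0.1330
10 TCP jx 0.0026 z 0.1236
0 TCP jx 0.0010 z 0.1140
```

View pics/s2.png

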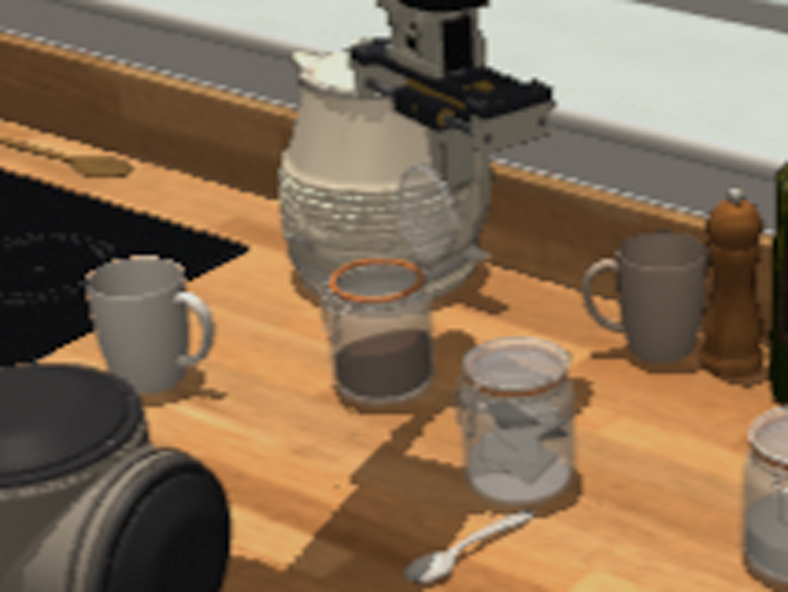

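The lid, at about (430,205), has swung toward upright and the jar has not moved. I follow the arc.

Emit:
{"api": "send_rows", "payload": {
  "plan": [
    [[-0.136, 0, 0], [0, 0, 0]],
    [[-0.136, 0, 0], [0, 0, 0]],
    [[-0.136, 0, 0], [0, 0, 0]],
    [[-0.136, 0, 0], [0, 0, 0]],
    [[-0.148, 0, 0], [0, 0, 0]],
    [[-0.148, 0, 0], [0, 0, 0]],
    [[-0.148, 0, 0], [0, 0, 0]],
    [[-0.143, 0, 0.027], [0, 0, 0]],
    [[-0.143, 0, 0.027], [0, 0, 0]],
    [[-0.143, 0, 0.027], [0, 0, 0]]
  ]
}}

```text
time: 9.0
tool_pos: [0.5574, 0.1877, 0.1656]
tool_rot: [3.141, 0.0, -0.278]
contact_force: [0.5, 0.5, 1.0]
opening: 0.0004
grip_force: 0.5
```

Emit:
{"api": "send_rows", "payload": {
  "plan": [
    [[-0.135, 0, 0.05], [0, 0, 0]],
    [[-0.135, 0, 0.05], [0, 0, 0]],
    [[-0.135, 0, 0.05], [0, 0, 0]],
    [[-0.121, 0, 0.072], [0, 0, 0]],
    [[-0.121, 0, 0.072], [0, 0, 0]],
    [[-0.121, 0, 0.072], [0, 0, 0]],
    [[-0.107, 0, 0.091], [0, 0, 0]],
    [[-0.107, 0, 0.091], [0, 0, 0]],
    [[-0.107, 0, 0.091], [0, 0, 0]],
    [[0, 0, 0], [0, 0, 0]]
  ]
}}

```text
time: 10.25
tool_pos: [0.5311, 0.1951, 0.1494]
tool_rot: [3.141, 0.001, -0.278]
contact_force: [-0.4, 0.7, -0.6]
opening: 0.0003
grip_force: 0.0
```

Run:
```python
from h import *
np.set_printoptions(precision=4,suppress=True)
print(where())
im,d,W=cloud("scene");a=cv2.resize(im[120:280,130:343],None,fx=3.7,fy=3.7,interpolation=cv2.INTER_CUBIC);cv2.imwrite("pics/s3.png",a)
```

```text
(np.float64(0.01715920882509122), np.float64(-0.012148520480957803), np.float64(0.14936790788852808), array([-0.3945,  0.6866, -0.5926]))
```

View pics/s3.png

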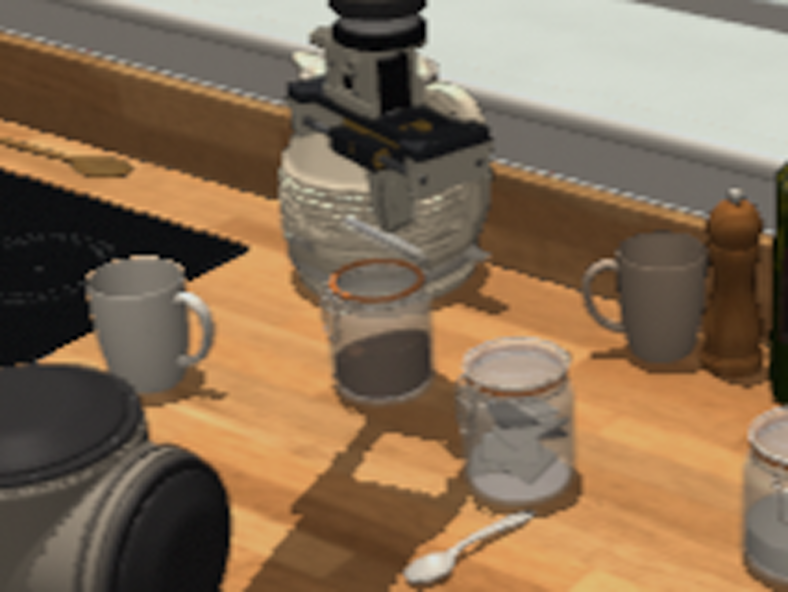

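The lid is about 40° open under the fingertip, at about (385,235), and the jar is undisturbed. I carry on down.

Emit:
{"api": "send_rows", "payload": {
  "plan": [
    [[-0.087, 0, 0.107], [0, 0, 0]],
    [[-0.087, 0, 0.107], [0, 0, 0]],
    [[-0.087, 0, 0.107], [0, 0, 0]],
    [[-0.067, 0, 0.117], [0, 0, 0]],
    [[-0.067, 0, 0.117], [0, 0, 0]],
    [[-0.067, 0, 0.117], [0, 0, 0]],
    [[-0.045, 0, 0.125], [0, 0, 0]],
    [[-0.045, 0, 0.125], [0, 0, 0]],
    [[-0.045, 0, 0.125], [0, 0, 0]],
    [[0, 0, 0], [0, 0, 0]]
  ]
}}

```text
time: 11.55
tool_pos: [0.517, 0.1991, 0.1232]
tool_rot: [3.141, 0.0, -0.278]
contact_force: [0.3, 0.3, 0.9]
opening: 0.0004
grip_force: 0.0
```

Emit:
{"api": "send_rows", "payload": {
  "plan": [
    [[-0.02, 0, 0.08], [0, 0, 0]],
    [[-0.02, 0, 0.08], [0, 0, 0]],
    [[-0.02, 0, 0.06], [0, 0, 0]],
    [[0, 0, 0.04], [0, 0, 0]],
    [[0, 0, 0.04], [0, 0, 0]],
    [[0, 0, 0], [0, 0, 0]],
    [[0, 0, 0], [0, 0, 0]],
    [[0, 0, 0], [0, 0, 0]],
    [[0, 0, 0], [0, 0, 0]],
    [[0, 0, 0], [0, 0, 0]]
  ]
}}

```text
time: 12.8
tool_pos: [0.5158, 0.1996, 0.116]
tool_rot: [3.142, -0.0, -0.278]
contact_force: [0.1, 0.2, 0.7]
opening: 0.0008
grip_force: 0.0
```

Now I press in small steps and watch the force.

Emit:
{"api": "send_rows", "payload": {
  "plan": [
    [[0, 0, 0.02], [0, 0, 0]],
    [[0, 0, 0.02], [0, 0, 0]],
    [[0, 0, 0.02], [0, 0, 0]],
    [[0, 0, 0.02], [0, 0, 0]],
    [[0, 0, 0], [0, 0, 0]],
    [[0, 0, 0], [0, 0, 0]],
    [[0, 0, 0], [0, 0, 0]],
    [[0, 0, 0], [0, 0, 0]],
    [[0, 0, 0], [0, 0, 0]],
    [[0, 0, 0], [0, 0, 0]]
  ]
}}

```text
time: 14.05
tool_pos: [0.5157, 0.1996, 0.1142]
tool_rot: [3.142, -0.0, -0.278]
contact_force: [-2.0, -0.9, 5.9]
opening: 0.0007
grip_force: 2.6
```

Emit:
{"api": "send_rows", "payload": {
  "plan": [
    [[0, 0, 0.015], [0, 0, 0]],
    [[0, 0, 0], [0, 0, 0]],
    [[0, 0, 0], [0, 0, 0]],
    [[0, 0, 0], [0, 0, 0]],
    [[0, 0, 0], [0, 0, 0]],
    [[0, 0, 0], [0, 0, 0]],
    [[0, 0, 0], [0, 0, 0]],
    [[0, 0, 0], [0, 0, 0]],
    [[0, 0, 0], [0, 0, 0]],
    [[0, 0, 0], [0, 0, 0]]
  ]
}}

```text
time: 15.3
tool_pos: [0.5158, 0.1996, 0.1142]
tool_rot: [-3.141, -0.0, -0.278]
contact_force: [-3.3, 0.9, 7.2]
opening: 0.0003
grip_force: 3.8
```

Emit:
{"api": "send_rows", "payload": {
  "plan": [
    [[0, 0, -0.05], [0, 0, 0]],
    [[0, 0, -0.1], [0, 0, 0]],
    [[0, 0, -0.3], [0, 0, 0]],
    [[0, 0, -0.6], [0, 0, 0]],
    [[0, 0, -0.8], [0, 0, 0]],
    [[0, 0, -0.8], [0, 0, 0]],
    [[0, 0, -0.8], [0, 0, 0]],
    [[0, 0, -0.8], [0, 0, 0]],
    [[0, 0, -0.4], [0, 0, 0]],
    [[0, 0, 0], [0, 0, 0]]
  ]
}}

```text
time: 16.55
tool_pos: [0.516, 0.1996, 0.2308]
tool_rot: [-3.141, -0.002, -0.278]
contact_force: [-1.0, -0.1, -0.1]
opening: 0.0006
grip_force: 0.0
```

Run:
```python
from h import *
np.set_printoptions(precision=4,suppress=True)
print(where())
im,d,W=cloud("scene");a=cv2.resize(im[120:280,130:343],None,fx=3.7,fy=3.7,interpolation=cv2.INTER_CUBIC);cv2.imwrite("pics/s4.png",a)
```

```text
(np.float64(0.0013942449008880577), np.float64(-0.011946097789752988), np.float64(0.23079351743472243), array([-1.0449, -0.0856, -0.0552]))
```

View pics/s4.png

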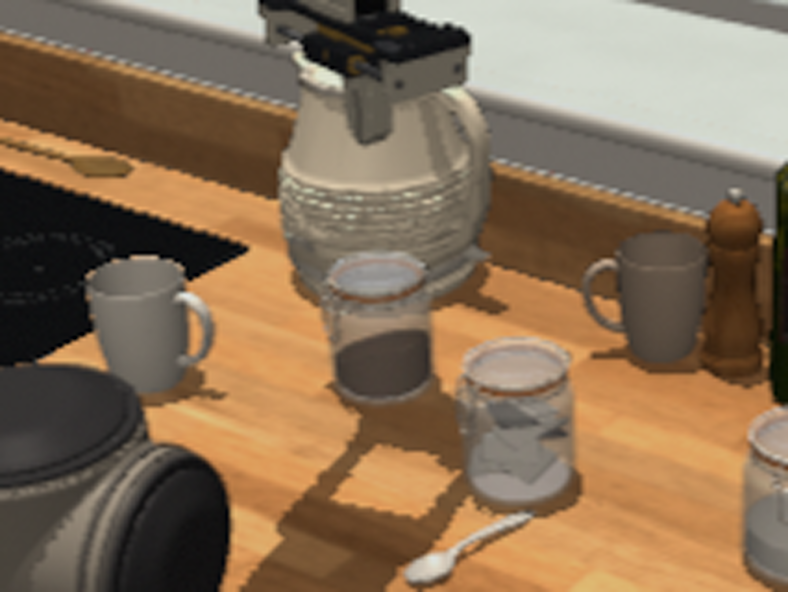

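The lid lies flat on the jar at about (378,273), the jar is where it stood, and the gripper is clear above it.

```bash
python3 -c "
from cell import robot
print(robot.hand_in())"
```

```text
the job is handed in; nothing more can be done
None
```

The lid is shut and was pressed near its middle with about 6–7 N for over a second; the jar looks unmoved, the arm is clear, and the job was handed in at about 17 s, though no verdict was returned.

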